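Flip the lino block onto the registration board

TASK

The square lino printing block lies face down on the bench in front of the plywood registration board. Push it against the board's front edge until it tips up on end there and flips over onto the board, carved green face up, then push it snug into the corner of the two wooden strips, against both. Only push it, never pick it up, and leave everything else where it stands.

Things in the scene. Friction and masses are not known exactly. Their poses are not given: they have to be found in the camera images.
- block: Square lino printing block, 14 mm thick, 80 to 130 g: tan MDF base 96 x 96 x 10 mm, and on it 4 mm dark green carved lino (pale sun motif) trimmed 4 mm short all round, so face down the base's edges overhang 4 mm above the bench. Origin at its centre, z out of the carved face (down at the start), x and y along its sides. Starts 8 to 35 mm short of the board, within 0.2 rad of square to it.
- reg_board: Registration board of pale plywood, fixed: base 150 deep (x) x 260 wide (y) x 18 mm thick. Origin: centre of its underside, on the bench; x away from the robot, y left, z up. Two brown strips, 18 mm wide, stand 10 mm above its top: back strip y -118 to +118, inner face x = +42 mm; side strip x -46 to +42, inner face y = +100 mm. Block at home: centre x -6, y +52, z 25 mm.
- front_edge (a point): Middle of the top of the board's front edge, an upright face 18 mm high across the board's whole width, facing the robot. Pushed against it by a fingertip on its near side, which is then raised (friction holds it), the block stands up on its far end, foot on the bench, then goes over and lands with some 18 mm of its near side out over this edge.
- corner (a point): The inner corner where the two strips meet, at the board's back left, on the base's top (18 mm above the bench): the block's corner belongs here. Axes as the board's.
- small_block: Small lino block 70 x 70 x 14 mm lying green face up, leaf motif; origin at its centre. Leave it alone.
- ink_tin: Ink tin with a blue label, 84 mm across, 50 mm high; origin at the centre of its foot. Leave it alone.
- bottle: Blue bottle with a white cap, 54 mm across, 130 mm high; origin at the centre of its foot. Leave it alone.
- baren: Baren (hand rubbing pad): black disc 100 mm across with a wooden bar handle, 32 mm high; origin at the centre of its underside. Leave it alone.
- brayer: Brayer (ink roller) lying down, 34 mm high: black roller 90 mm long at its x = +75 mm, 108 mm wide steel fork, red handle to x = -88 mm; origin on the bench near the fork's neck. Leave it alone.
- scraper: Scraper lying flat, 16 mm high, blade 75 mm wide at its +x end (x to +110 mm), wooden handle to x = -105 mm; origin on the bench below the front of the handle. Leave it alone.
- gouge: Carving gouge lying down, 21 mm high, from x = -95 mm (wooden handle) to +65 mm (steel tip); origin on the bench below the shank's root. Leave it alone.
Not all that is in view belongs to the job. What is shaped like the block but orange or purple is not meant.

How it is judged:
By the outcome, as a careful person would: the job done as asked, in the order asked, and still so for the second after the job is handed in, with the robot touching nothing.
It also fails if it takes over 72 s, if anything falls off the work surface, if the arm or the gripper's body presses on something with over 40 N, if the wrist force passes 120 N, or if a joint passes its speed limit or range.

ROBOT

A 6-joint arm with a two-finger parallel gripper is mounted at the origin on the work surface. World frame = base frame: x ahead of the robot, y to its left, z up, the work surface at z = 0. Lengths are in m, angles in rad, forces in N, time in s.
With the tool pointing down it reaches from about 0.425 to 0.95 m from the base axis. Payload 3.5 kg.
Tool frame: the origin (TCP) lies midway between the tips of the shut fingers; the grasp point (between the pads) lies 19 mm behind it; z points along the fingers, y is the direction in which the jaws open and shut (so a half turn about z gives the same grasp; the last joint's range is limited). The gripper opens to 85 mm and grips with 20 to 120 N. Pads are 22 mm wide; open, the fingers measure 114 mm over their backs; the gripper's body (76 mm by 85 mm) begins 54 mm behind the grasp point. The pads swing forward as they close: fully open they stand 13 mm farther back than shut.
Start: joints at [-1.423, 0.286, 1.577, -0, 1.279, -0.15], TCP at [0.198, -0.645, 0.231] pointing down, gripper open.
Joint ranges: [-2.77, 2.77], [-0.9, 2.22], [0.21, 2.48], [-1.53, 4.67], [0.24, 2.81], [-2.84, 2.84]. Speed limits (rad/s): [2.79, 2.79, 3.14, 3.14, 3.14, 3.14].

INTERFACE

Orientations are given as a unit quaternion [x, y, z, w].
In Python, from plant import * gives the robot as it stands.
- The arm moves only by the shell command python3 -m jog 'ROWS' [FORCE]. ROWS is a JSON object of lists of equal length, an entry for each row: "travel": the shift along the world's x, y, z in mm, a list of three; "dr": the turn, a rotation vector about the world's x, y, z in degrees, a list of three; "jaw": the closure in counts, from 0 (fully open) to 255 (shut). In form: {"travel": [[x, y, z], ...], "dr": [[wx, wy, wz], ...], "jaw": [jaw, ...]}. A call has 1 to 5 rows; each row shifts and turns the commanded pose from where the row before left it; what a row does not reach is not made up. A row lasts 1/12 s, in which the tool goes at most 41.7 mm and 7.16 degrees, less where a joint would pass 70% of its speed; a pose out of reach is approached as far as the arm can. A call is refused whole if a number of a shift passes 41.7 or a number of a turn 7.16, either way. A call with a gripper value outside its range is refused whole. The fingers move at their own pace and stop on an object; FORCE is the grip in N (left out, the last holds). Time passes only in rows, so rows that do not move let the fingers close. It gives the time, the measured TCP pose, the force and the opening at its end, in the units of the state.
- get_state(): the state, without advancing time (a new reading comes with each control period).
- read_camera(name): name is "scene" or "top" or "wrist"; returns the picture (384x512x3 uint8, red, green, blue); there is no depth.
- camera_info(name): a dict with "K" (3x3 intrinsics, pixels), "k1" (the pictures are not rectified: a ray, as slopes to the right and down, at radius r is drawn at 1 + k1 r^2 times it, then the intrinsics apply), "R" (3x3) and "t" (3): a world point X has camera coordinates R X + t; the wrist camera has in their place "mount" (4x4, takes a point from camera to tool coordinates, whose origin is the TCP and whose axes are the flange's). Camera axes: x right, y down, z forward; pixel columns grow to the right and rows downward; lengths in m; the calibration is good to about 2 mm. A picture is of the moment at which its call begins: read the wrist's pose just before it. camera_info takes no time and is no camera call.
- sign_off(): hands the job in, once; it reports no verdict.
The state is a dict: "time": time; "qpos": joint angles; "dq": joint speeds; "joint_efforts": joint torques, N m; "eef_pos": TCP position; "tcp_rot": TCP orientation; "contact_force": force on the tool from outside, world axes, zero at the start; "wrist_torque": the same for the moment, N m; "opening": opening from 0.0 (shut) to 1.0 (fully open).
Only numpy, scipy, OpenCV 4.12 (cv2) and the standard library are available. Lean on these libraries where they do the work, as an engineer would, in place of code of your own. Each camera call takes 0.05 s, during which the arm holds its last target. There are 200 camera calls.

## Working session

There is one attempt and no reset: what is moved stays moved. The work goes in short steps, Python scripts to look and compute and a shell command to move; the robot and the scene stay as the last step left them, time stands still between calls to the robot, and variables do not carry over. Pictures are saved under pics/ and viewed, about 8 in all and at most 12, crops included, and the job is handed in when it is done.

```bash
ls; mkdir -p pics; python3 - <<'E'
from plant import *
import cv2,numpy as np
print(get_state())
for n in("scene","top"):
    im=read_camera(n); cv2.imwrite(f"pics/{n}0.png",im[:,:,::-1]); print(n,camera_info(n))
print(camera_info("wrist"))
a=cv2.imread("pics/scene0.png");b=cv2.imread("pics/top0.png")
E
```

```text
pics
{'time': 0.0, 'qpos': array([-1.42298223e+00,  2.87192264e-01,  1.57817528e+00,  1.69323212e-05,
        1.27861166e+00, -1.50010834e-01]), 'dq': array([ 0.00082512, -0.00122298,  0.00034088, -0.00050581, -0.00025447,
       -0.00104858]), 'joint_efforts': array([ 7.83604155e-04, -4.05971682e+01, -2.92627716e+01, -1.28350034e-04,
        5.75104030e-03,  5.17122388e-06]), 'eef_pos': array([ 0.19800016, -0.6446178 ,  0.22993038]), 'tcp_rot': array([ 9.88932671e-01,  1.48360195e-01,  9.41507510e-06, -1.19326639e-03]), 'contact_force': array([-0.4014776 , -0.6714015 , -0.28598627]), 'wrist_torque': array([ 0.02350912, -0.02148536,  0.01078664]), 'opening': 0.9969583804507154}
scene {'K': array([[365.53039802,   0.        , 258.82788867],
       [  0.        , 365.53039802, 194.59650139],
       [  0.        ,   0.        ,   1.        ]]), 'k1': 0.03544683554762757, 'R': array([[-2.99679169e-02,  9.99362367e-01, -1.94108904e-02],
       [ 5.48719860e-01,  2.16503369e-04, -8.36006261e-01],
       [-8.35468993e-01, -3.57045072e-02, -5.48376467e-01]]), 't': array([ 0.01275718, -0.2366
[... 293 characters left out ...]
26329e-01, -1.08427214e-01, -2.21881754e-01],
       [ 2.20490354e-01,  2.48099669e-02, -9.75073571e-01]]), 't': array([-0.04372517,  0.5417242 ,  0.88738597])}
{'K': array([[276.79671928,   0.        , 257.7966961 ],
       [  0.        , 276.79671928, 191.21414613],
       [  0.        ,   0.        ,   1.        ]]), 'k1': -0.05957920200329788, 'mount': array([[ 5.43001064e-04, -9.48515364e-01, -3.16730659e-01,
         8.07838867e-02],
       [ 9.99999781e-01,  6.34859951e-04, -1.86825844e-04,
        -6.05245205e-04],
       [ 3.78286794e-04, -3.16730488e-01,  9.48515501e-01,
        -1.42319724e-01],
       [ 0.00000000e+00,  0.00000000e+00,  0.00000000e+00,
         1.00000000e+00]])}
```

View pics/top0.png

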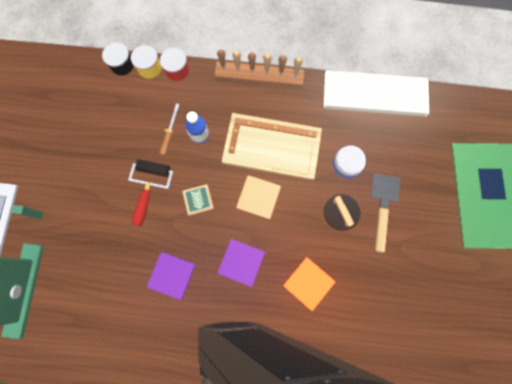

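View pics/scene0.png

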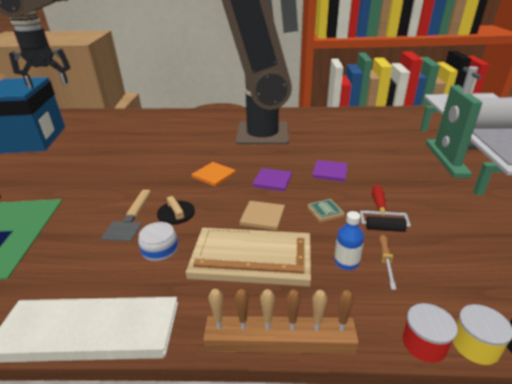

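The top view shows the tan block at (259,197), in front of the plywood board at (272,146), which has brown strips at its back and left. Things that could be taken for the block:
- orange square (310,284)
- purple squares (171,276) and (242,262)
- small green-face block (198,200)

Only the tan square fits the description.

```bash
cat > h.py <<'E'
from plant import *
import cv2,numpy as np
def ray(n,uv,eef=None):
    c=camera_info(n);K=c["K"];d=np.array([(uv[0]-K[0,2])/K[0,0],(uv[1]-K[1,2])/K[1,1]])
    s=d.copy()
    for _ in range(10): s=d/(1+c["k1"]*(s@s))
    r=np.array([s[0],s[1],1.])
    if n=="wrist":
        from scipy.spatial.transform import Rotation as Ro
        p,q=eef;T=Ro.from_quat(q).as_matrix();M=c["mount"]
        return T@M[:3,3]+p,T@M[:3,:3]@r
    return -c["R"].T@c["t"],c["R"].T@r
def at(n,uv,z,eef=None):
    o,d=ray(n,uv,eef);return (o+d*(z-o[2])/d[2])[:2]
def proj(n,X):
    c=camera_info(n);v=c["R"]@np.array(X)+c["t"];s=v[:2]/v[2];s=s*(1+c["k1"]*(s@s))
    return c["K"][:2,:2]@s+c["K"][:2,2]
E
python3 - <<'E'
from h import *
im=cv2.imread("pics/top0.png");hsv=cv2.cvtColor(im,cv2.COLOR_BGR2HSV)
print("block",hsv[197,259],"board",hsv[160,270],hsv[140,270],"strip",hsv[127,270],"bench",hsv[230,300])
m=cv2.inRange(hsv,(12,60,170),(35,200,255));
m2=np.zeros_like(m);m2[105:222,215:330]=m[105:222,215:330]
cs=sorted(cv2.findContours(m2,0,1)[0],key=cv2.contourArea)[::-1][:3]
for c in cs:
    r=cv2.minAreaRect(c);print(cv2.contourArea(c),r)
    a=cv2.approxPolyDP(c,4,True)[:,0];print(a.tolist())
    for z in(.014,.018): 
        print(z,[at("top",p,z).round(4).tolist() for p in cv2.boxPoints(r)])
v=im[100:230,180:340];cv2.imwrite("pics/crop1.png",cv2.resize(v,None,fx=4.6,fy=4.6,interpolation=cv2.INTER_CUBIC))
E
```

```text
block [ 20  83 250] board [ 24  52 252] [ 23  56 251] strip [ 12 133 215] bench [ 10 134 148]
4865.5 ((271.90484619140625, 145.23300170898438), (95.73558807373047, 53.44035339355469), 10.124671936035156)
[[231, 114], [222, 162], [314, 178], [322, 128]]
0.014 [[0.6178, 0.1312], [0.7787, 0.1256], [0.7571, -0.1498], [0.5986, -0.1348]]
0.018 [[0.6166, 0.1307], [0.7768, 0.1251], [0.7553, -0.1492], [0.5975, -0.1343]]
1310.5 ((258.3999938964844, 196.3000030517578), (37.631099700927734, 36.99864196777344), 18.43494987487793)
[[247, 175], [236, 208], [270, 218], [281, 186]]
0.014 [[0.4962, 0.0746], [0.5981, 0.0547], [0.5752, -0.0473], [0.4746, -0.0253]]
0.018 [[0.4956, 0.0743], [0.597, 0.0544], [0.5742, -0.0471], [0.474, -0.0252]]
0.0 ((324.5, 108.0), (1.0, 0.0), 180.0)
[[324, 108]]
0.014 [[0.8176, -0.1493], [0.8176, -0.1493], [0.8172, -0.1464], [0.8172, -0.1464]]
0.018 [[0.8156, -0.1487], [0.8156, -0.1487], [0.8152, -0.1458], [0.8152, -0.1458]]
```

View pics/crop1.png

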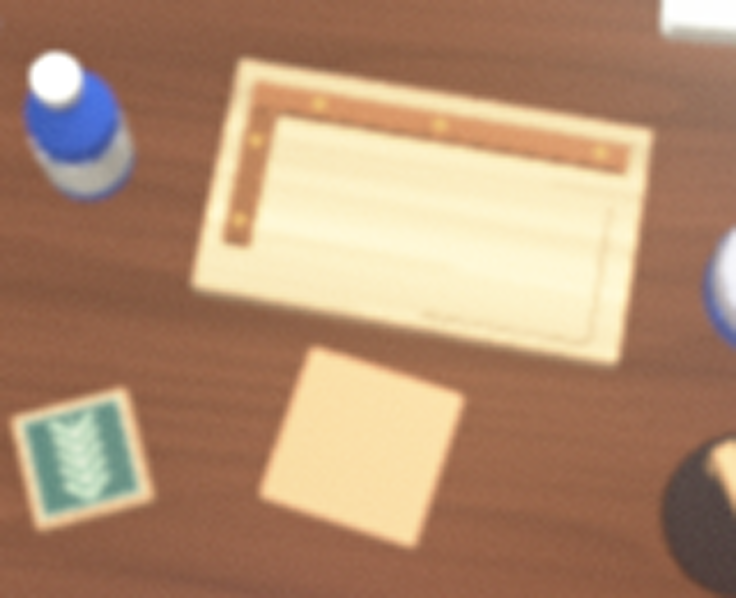

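The crop confirms a plain tan square with its face down. Block corners in the crop are about (312,347), (466,398), (415,548) and (260,495). Board top corners are (240,60), (652,130), (618,362) and (192,290).

```bash
cat >> h.py <<'E'
def fit(P,Q):
    # rigid fit of model P (n,2) to world Q -> centre offset, yaw, residuals
    P=np.array(P,float);Q=np.array(Q,float);p=P-P.mean(0);q=Q-Q.mean(0)
    th=np.arctan2((p[:,0]*q[:,1]-p[:,1]*q[:,0]).sum(),(p*q).sum())
    R=np.array([[np.cos(th),-np.sin(th)],[np.sin(th),np.cos(th)]]);t=Q.mean(0)-R@P.mean(0)
    return t,th,(P@R.T+t-Q)
E
python3 - <<'E'
from h import *
np.set_printoptions(precision=4,suppress=True)
f=lambda p:(p[0]/4.6+180-.4,p[1]/4.6+100-.4)
B=[at("top",f(p),.018) for p in[(240,60),(652,130),(618,362),(192,290)]]
t,th,r=fit([(.075,.13),(.075,-.13),(-.075,-.13),(-.075,.13)],B);print("board",t,th,r*1000)
S=[at("top",f(p),.028) for p in[(277,115),(628,173)]];print("strip in corner",S)
C=[at("top",f(p),.014) for p in[(312,347),(466,398),(415,548),(260,495)]]
tb,tb2,r2=fit([(.048,.048),(.048,-.048),(-.048,-.048),(-.048,.048)],C);print("block",tb,tb2,r2*1000)
c,s=np.cos(th),np.sin(th);R=np.array([[c,-s],[s,c]])
print("block in board",R.T@(tb-t),tb2-th,"corners",(np.array(C)-t)@R)
print("corner world",R@[.042,.1]+t, "front mid",R@[-.075,0]+t)
# scene view check
im=cv2.imread("pics/scene0.png");hsv=cv2.cvtColor(im,cv2.COLOR_BGR2HSV)
for z,P in((.014,tb),(.018,t)):print(proj("scene",[*P,z]),proj("top",[*P,z]))
m=cv2.inRange(hsv,(10,40,120),(35,200,255));m2=m*0;m2[195:290,180:320]=m[195:290,180:320]
for c in sorted(cv2.findContours(m2,0,1)[0],key=cv2.contourArea)[::-1][:2]:
  a=cv2.approxPolyDP(c,3,True)[:,0];print(a.tolist(),cv2.contourArea(c))
  for p in a: print((R.T@(at("scene",p,.018 if cv2.contourArea(c)>2000 else .014)-t)))
E
```

```text
board [ 0.6861 -0.0076] -0.06522638256190601 [[-1.5269 -0.399 ]
 [-0.4992  0.3253]
 [ 0.6671  0.4255]
 [ 1.359  -0.3518]]
strip in corner [array([0.7327, 0.0891]), array([ 0.719 , -0.1285])]
block [0.5347 0.0136] -0.21751710367816252 [[-0.0999 -1.0098]
 [ 0.3499  0.7498]
 [ 0.1283  0.4871]
 [-0.3783 -0.2271]]
block in board [-0.1525  0.0112] -0.15229072111625652 corners [[-0.0977  0.0524]
 [-0.1126 -0.0443]
 [-0.2073 -0.0294]
 [-0.1923  0.0662]]
corner world [0.7345 0.0895] front mid [ 0.6113 -0.0027]
[262.6831 211.9205] [258.5648 196.5915]
[251.8251 250.127 ] [271.9606 144.8771]
[[180, 195], [246, 203], [241, 212], [197, 212], [217, 213], [217, 218], [197, 217], [180, 225], [180, 231], [199, 228], [189, 259], [180, 260], [180, 273], [184, 271], [185, 279], [309, 286], [311, 272], [319, 272], [319, 265], [311, 263], [311, 253], [319, 252], [311, 248], [319, 247], [319, 243], [310, 241], [310, 232], [319, 231], [319, 215], [310, 204], [319, 200], [296, 203], [247, 199], [246, 195]] 9681.5
[-0.2111 -0.2245]
[-0.1844 -0.0363]
[-0.1428 -0.0441]
[-0.1351 -0.1581]
[-0.1343 -0.1054]
[-0.1131 -0.1013]
[-0.1138 -0.153 ]
[-0.0785 -0.1872]
[-0.0555 -0.1807]
[-0.07   -0.1375]
[ 0.0384 -0.1341]
[ 0.0429 -0.153 ]
[ 0.0811 -0.1422]
[ 0.0748 -0.1353]
[ 0.0969 -0.1272]
[0.0965 0.1255]
[0.0577 0.1304]
[0.0564 0.1469]
[0.0358 0.1478]
[0.0311 0.131 ]
[-0.0004  0.1318]
[-0.005   0.1495]
[-0.017   0.1322]
[-0.0217  0.1502]
[-0.0355  0.1508]
[-0.041   0.1305]
[-0.0738  0.1312]
[-0.0791  0.1526]
[-0.1436  0.1553]
[-0.1912  0.1337]
[-0.2117  0.1581]
[-0.1934  0.0968]
[-0.2036 -0.036 ]
[-0.2231 -0.0412]
[[273, 195], [319, 196]] 30.5
[-0.2341  0.0329]
[-0.2374  0.1595]
```

Board yaw is -0.065 and the block sits at (0.535, 0.014) with yaw -0.218. Sizes agree within 1.5 mm, and the gap to the board is about 22 mm, which fits the description. I'll approach with the tool's jaw axis along the board's front, half open so both fingertips push squarely.

```bash

python3 -m jog '{"travel":[[40,30,-8],[40,30,-8],[40,30,-8],[30,40,-8],[20,41,-8]],"dr":[[0,0,-5],[0,0,-5],[0,0,-5],[0,0,-5.8],[0,0,0]],"jaw":[120,120,120,120,120]}'
python3 -m jog '{"travel":[[20,41,-8],[15,41,-8],[10,41,-8],[10,41,-8],[10,41,-8]],"dr":[[0,0,0],[0,0,0],[0,0,0],[0,0,0],[0,0,0]],"jaw":[120,120,120,120,120]}'
python3 -m jog '{"travel":[[5,41,-8],[5,41,-8],[0,41,-8],[0,41,-8],[0,41,-8]],"dr":[[0,0,0],[0,0,0],[0,0,0],[0,0,0],[0,0,0]],"jaw":[120,120,120,120,120]}'
```

```text
time: 0.52
eef_pos: [0.3411, -0.5001, 0.197]
tcp_rot: [0.999, -0.034, 0.0, -0.0]
contact_force: [0.1, 0.6, 0.5]
opening: 0.53
time: 0.93
eef_pos: [0.4006, -0.3044, 0.1589]
tcp_rot: [0.999, -0.033, -0.0, -0.0]
contact_force: [1.0, -0.5, 0.4]
opening: 0.53
time: 1.35
eef_pos: [0.4099, -0.1008, 0.1194]
tcp_rot: [0.999, -0.033, -0.0, -0.0]
contact_force: [0.6, 0.8, 0.9]
opening: 0.53
```

```bash

python3 -m jog '{"travel":[[5,32,0],[10,32,0],[5,31,0],[0,0,0],[0,0,0]],"dr":[[0,0,0],[0,0,0],[0,0,0],[0,0,0],[0,0,0]],"jaw":[120,120,120,120,120]}'
```

```text
time: 1.77
eef_pos: [0.4302, -0.0064, 0.1196]
tcp_rot: [1.0, -0.031, -0.0, 0.0]
contact_force: [0.5, -0.2, 0.2]
opening: 0.534
```

```bash

python3 -m jog '{"travel":[[12,16,0],[11,16,0],[0,0,-30],[0,0,-30],[0,0,-25]],"dr":[[0,0,-0.2],[0,0,0],[0,0,0],[0,0,0],[0,0,0]],"jaw":[120,120,120,120,120]}'
python3 -m jog '{"travel":[[0,0,-10],[0,0,-7],[0,0,0],[0,0,0]],"dr":[[0,0,0],[0,0,0],[0,0,0],[0,0,0]],"jaw":[120,120,120,120]}'
python3 - <<'E'
from h import *
s=get_state();print(s["eef_pos"],s["contact_force"])
im=read_camera("scene")[150:260,190:340];w=read_camera("wrist")
cv2.imwrite("pics/s2.png",np.vstack([cv2.resize(im,(512,375),interpolation=2),cv2.resize(w,(300,225))@np.eye(3).astype(np.uint8) if 0 else cv2.copyMakeBorder(cv2.resize(w,(300,225)),0,0,0,212,0)])[:,:,::-1])
E
```

```text
time: 2.18
eef_pos: [0.4535, 0.0231, 0.0337]
tcp_rot: [0.999, -0.035, 0.0, 0.0]
contact_force: [0.0, -0.6, -0.1]
opening: 0.531
time: 2.52
eef_pos: [0.4544, 0.0235, 0.0188]
tcp_rot: [0.999, -0.035, 0.001, 0.0]
contact_force: [0.6, -0.0, 1.7]
opening: 0.525
[0.45440269 0.02350663 0.0188303 ] [ 0.63905362 -0.04967002  1.70258646]
```

View pics/s2.png

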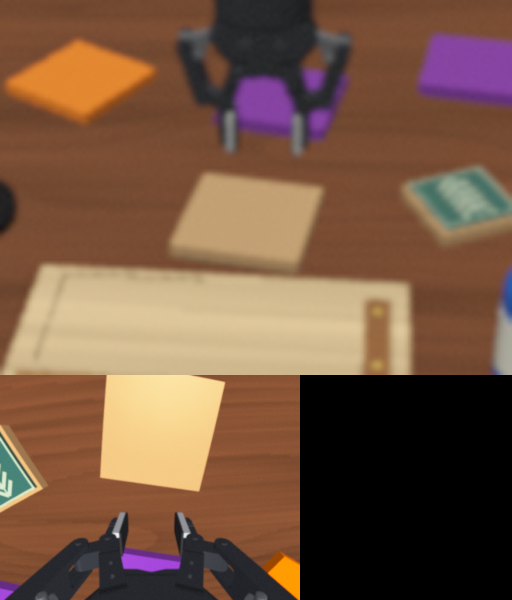

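The scene crop shows both fingertips at about (230,150) and (297,152), between the purple block and the tan block. The wrist view shows the tan block square ahead of the fingers, with purple close behind. I'll check where the purple edge is before lowering.

```bash

python3 -m jog '{"travel":[[8,0,0],[0,0,0]],"dr":[[0,0,0],[0,0,0]],"jaw":[120,120]}'
python3 - <<'E'
from h import *
im=cv2.imread("pics/top0.png");hsv=cv2.cvtColor(im,cv2.COLOR_BGR2HSV)
for c in cv2.findContours(cv2.inRange(hsv,(130,100,60),(160,255,255)),0,1)[0]:
  if cv2.contourArea(c)>300: print([at("top",p,.014).round(3).tolist() for p in cv2.approxPolyDP(c,5,True)[:,0]])
E
```

```text
time: 2.78
eef_pos: [0.4642, 0.0238, 0.0197]
tcp_rot: [0.999, -0.034, 0.002, 0.0]
contact_force: [-0.1, -0.3, 0.3]
opening: 0.529
[[0.356, 0.254], [0.263, 0.276], [0.244, 0.183], [0.336, 0.163]]
[[0.412, 0.074], [0.32, 0.097], [0.297, 0.007], [0.387, -0.017]]
```

```bash
for i in 1; do
python3 -m jog '{"travel":[[0,0,-6],[0,0,-4],[0,0,0]],"dr":[[0,0,0],[0,0,0],[0,0,0]],"jaw":[120,120,120]}'
python3 -m jog '{"travel":[[0,0,-5],[0,0,0],[0,0,0]],"dr":[[0,0,0],[0,0,0],[0,0,0]],"jaw":[120,120,120]}'; done
```

```text
time: 3.03
eef_pos: [0.4606, 0.0244, 0.0069]
tcp_rot: [0.999, -0.034, -0.001, -0.0]
contact_force: [-0.0, 0.5, -0.0]
opening: 0.529
time: 3.28
eef_pos: [0.4611, 0.0243, 0.0025]
tcp_rot: [0.999, -0.034, -0.001, -0.0]
contact_force: [0.2, 0.1, 0.5]
opening: 0.526
```

```bash

python3 -m jog '{"travel":[[0,0,-2],[0,0,0]],"dr":[[0,0,0],[0,0,0]],"jaw":[120,120]}'
python3 -m jog '{"travel":[[0,0,-2],[0,0,0]],"dr":[[0,0,0],[0,0,0]],"jaw":[120,120]}'
python3 -m jog '{"travel":[[0,0,-2],[0,0,0]],"dr":[[0,0,0],[0,0,0]],"jaw":[120,120]}'
```

```text
time: 3.45
eef_pos: [0.4615, 0.0242, 0.0008]
tcp_rot: [0.999, -0.034, -0.0, -0.0]
contact_force: [0.2, -0.8, 0.3]
opening: 0.533
time: 3.62
eef_pos: [0.4614, 0.0242, -0.0012]
tcp_rot: [0.999, -0.034, -0.0, -0.0]
contact_force: [-0.5, 1.3, 0.3]
opening: 0.531
time: 3.78
eef_pos: [0.4619, 0.0241, -0.0022]
tcp_rot: [0.999, -0.034, -0.0, 0.0]
contact_force: [-1.3, 0.2, 6.7]
opening: 0.527
```

```bash

python3 -m jog '{"travel":[[0,0,4],[5,-0.3,0],[5,-0.3,0],[5,-0.3,0],[5,-0.3,0]],"dr":[[0,0,0],[0,0,0],[0,0,0],[0,0,0],[0,0,0]],"jaw":[120,120,120,120,120]}'
python3 -m jog '{"travel":[[4,-0.3,0],[4,-0.3,0],[4,-0.3,0],[4,-0.3,0],[0,0,0]],"dr":[[0,0,0],[0,0,0],[0,0,0],[0,0,0],[0,0,0]],"jaw":[120,120,120,120,120]}'
python3 -m jog '{"travel":[[3,-0.2,0],[2,-0.1,0],[0,0,0]],"dr":[[0,0,0],[0,0,0],[0,0,0]],"jaw":[120,120,120]}'
python3 - <<'E'
from h import *
t=read_camera("top")[100:230,180:340];w=read_camera("wrist")
cv2.imwrite("pics/s3.png",np.hstack([cv2.resize(t,(400,325),interpolation=2),cv2.resize(w[:325],(400,325))])[:,:,::-1])
E
```

```text
time: 4.2
eef_pos: [0.482, 0.0229, 0.0009]
tcp_rot: [0.999, -0.034, -0.0, 0.0]
contact_force: [-0.9, -0.7, 0.9]
opening: 0.525
time: 4.62
eef_pos: [0.4987, 0.0216, 0.0012]
tcp_rot: [0.999, -0.034, 0.001, 0.0]
contact_force: [0.0, -0.9, -0.1]
opening: 0.527
time: 4.87
eef_pos: [0.5031, 0.0214, 0.0011]
tcp_rot: [0.999, -0.034, 0.0, -0.0]
contact_force: [-0.3, 0.4, 0.6]
opening: 0.527
```

View pics/s3.png

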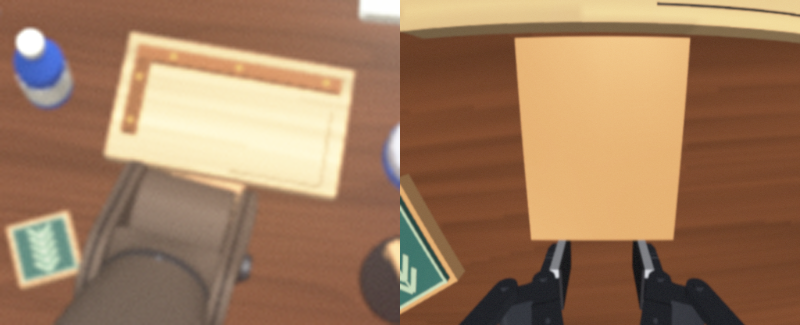

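The wrist view shows the block square to the board: its far edge at row 38 is almost on the board face, and both fingers are on its near side, centred. Next I'll press it home.

```bash

python3 -m jog '{"travel":[[3,-0.2,0],[0,0,0]],"dr":[[0,0,0],[0,0,0]],"jaw":[120,120]}'
python3 -m jog '{"travel":[[2,-0.1,0],[0,0,0]],"dr":[[0,0,0],[0,0,0]],"jaw":[120,120]}'
python3 -m jog '{"travel":[[2,-0.1,0],[0,0,0]],"dr":[[0,0,0],[0,0,0]],"jaw":[120,120]}'
```

```text
time: 5.13
eef_pos: [0.506, 0.0212, 0.0011]
tcp_rot: [0.999, -0.034, 0.0, 0.0]
contact_force: [-0.4, -0.1, -0.1]
opening: 0.531
time: 5.3
eef_pos: [0.5077, 0.0212, 0.001]
tcp_rot: [0.999, -0.034, -0.0, -0.0]
contact_force: [-0.4, -0.1, -0.1]
opening: 0.526
time: 5.47
eef_pos: [0.5077, 0.0213, 0.0007]
tcp_rot: [0.999, -0.034, -0.003, -0.0]
contact_force: [-7.3, 0.7, 4.9]
opening: 0.526
```

```bash

python3 -m jog '{"travel":[[1.5,-0.1,0],[0,0,0]],"dr":[[0,0,0],[0,0,0]],"jaw":[120,120]}'
python3 -m jog '{"travel":[[0.3,0,3],[0.3,0,3],[0,0,0]],"dr":[[0,0,0],[0,0,0],[0,0,0]],"jaw":[120,120,120]}'
python3 - <<'E'
from h import *
s=read_camera("scene")[150:260,190:340];w=read_camera("wrist")
cv2.imwrite("pics/s4.png",np.hstack([cv2.resize(s,(400,293),interpolation=2),cv2.resize(w[:293],(400,293))])[:,:,::-1])
E
```

```text
time: 5.63
eef_pos: [0.5077, 0.0213, 0.0004]
tcp_rot: [0.999, -0.034, -0.005, -0.0]
contact_force: [-8.7, 0.3, 6.9]
opening: 0.526
time: 5.88
eef_pos: [0.5077, 0.0216, 0.0055]
tcp_rot: [0.999, -0.035, -0.005, -0.001]
contact_force: [-5.9, -0.5, -0.5]
opening: 0.531
```

View pics/s4.png

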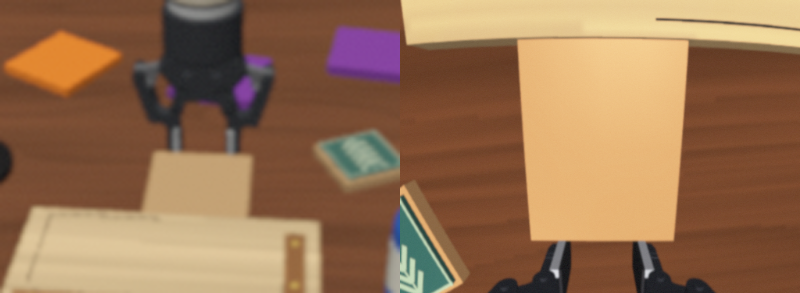

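The near edge stays at wrist row 240 with the same width (about 145 px) after the 5 mm raise, so it seems to be rising with the fingers. I'll keep raising and measure that width.

```bash
cat > w.py <<'E'
from h import *
s=get_state();w=read_camera("wrist");hsv=cv2.cvtColor(w,cv2.COLOR_RGB2HSV)
m=cv2.inRange(hsv,(8,40,190),(30,190,255));cs=[c for c in cv2.findContours(m,0,1)[0] if cv2.contourArea(c)>1500]
for c in cs: print(int(cv2.contourArea(c)),cv2.approxPolyDP(c,6,True)[:,0].tolist()[:8])
E
python3 w.py
python3 -m jog '{"travel":[[0.5,0,3],[0.5,0,3],[0.5,0,3],[0,0,0]],"dr":[[0,0,0],[0,0,0],[0,0,0],[0,0,0]],"jaw":[120,120,120,120]}'
python3 w.py
```

```text
40425 [[150, 40], [168, 239], [348, 240], [368, 40]]
18784 [[1, 0], [9, 43], [213, 35], [511, 46], [511, 31], [326, 19], [511, 27], [511, 0]]
time: 6.37
eef_pos: [0.508, 0.0216, 0.0139]
tcp_rot: [0.999, -0.034, -0.007, -0.001]
contact_force: [-8.9, -0.7, -0.3]
opening: 0.526
58725 [[15, 0], [23, 46], [210, 41], [157, 44], [168, 238], [348, 239], [361, 44], [350, 43]]
```

```bash

python3 -m jog '{"travel":[[0.7,0,4],[0.9,0,4],[1,-0.1,4],[1.2,-0.1,4],[1.4,-0.1,4]],"dr":[[0,0,0],[0,0,0],[0,0,0],[0,0,0],[0,0,0]],"jaw":[120,120,120,120,120]}'
python3 w.py
python3 -m jog '{"travel":[[1.6,-0.1,4],[1.8,-0.1,4],[2,-0.1,4],[2.2,-0.2,4],[0,0,0]],"dr":[[0,0,0],[0,0,0],[0,0,0],[0,0,0],[0,0,0]],"jaw":[120,120,120,120,120]}'
python3 w.py
```

```text
time: 6.83
eef_pos: [0.5112, 0.0215, 0.0331]
tcp_rot: [0.999, -0.034, -0.009, -0.001]
contact_force: [-13.2, -1.1, 2.9]
opening: 0.53
58921 [[42, 0], [52, 58], [171, 55], [170, 236], [350, 236], [349, 56], [511, 63], [511, 3]]
time: 7.3
eef_pos: [0.5175, 0.021, 0.0497]
tcp_rot: [0.999, -0.034, -0.012, -0.001]
contact_force: [-18.4, -0.7, 8.4]
opening: 0.53
58920 [[60, 0], [72, 71], [179, 71], [168, 233], [349, 234], [340, 71], [501, 77], [511, 35]]
```

```bash

python3 -m jog '{"travel":[[1.6,-0.1,4],[2,-0.1,4],[2.6,-0.2,3.7],[3,-0.2,3.5],[3.2,-0.2,3.3]],"dr":[[0,0,0],[0,0,0],[0,0,0],[0,0,0],[0,0,0]],"jaw":[120,120,120,120,120]}'
python3 w.py
python3 -m jog '{"travel":[[3.2,-0.2,3],[3.4,-0.2,3],[3.6,-0.2,2.8],[4,-0.3,2.5],[0,0,0]],"dr":[[0,0,0],[0,0,0],[0,0,0],[0,0,0],[0,0,0]],"jaw":[120,120,120,120,120]}'
python3 w.py
```

```text
time: 7.77
eef_pos: [0.5367, 0.0197, 0.0703]
tcp_rot: [0.999, -0.034, -0.002, -0.0]
contact_force: [-5.3, 0.7, 4.8]
opening: 0.533
58685 [[83, 7], [98, 105], [192, 105], [175, 235], [341, 236], [326, 106], [469, 108], [489, 0]]
time: 8.23
eef_pos: [0.5546, 0.0183, 0.0833]
tcp_rot: [0.999, -0.034, 0.002, 0.0]
contact_force: [-2.5, 0.5, 3.9]
opening: 0.533
59569 [[94, 0], [110, 128], [199, 131], [179, 241], [216, 231], [221, 242], [294, 242], [299, 231]]
```

Pose (+47, +83 mm) matches the arc at about 60°. Now I push forward with little rise, so the fingertips bear on the green face and carry it over.

```bash

python3 -m jog '{"travel":[[4,-0.3,1],[4,-0.3,0.5],[4,-0.3,0],[4,-0.3,0],[4,-0.3,0]],"dr":[[0,0,0],[0,0,0],[0,0,0],[0,0,0],[0,0,0]],"jaw":[120,120,120,120,120]}'
python3 -m jog '{"travel":[[4,-0.3,0],[4,-0.3,0],[4,-0.3,0],[0,0,0]],"dr":[[0,0,0],[0,0,0],[0,0,0],[0,0,0]],"jaw":[120,120,120,120]}'
python3 w.py
python3 - <<'E'
from h import *
s=read_camera("scene")[130:270,190:340];w=read_camera("wrist")
cv2.imwrite("pics/s5.png",np.hstack([cv2.resize(s,(400,373),interpolation=2),cv2.resize(w[:373],(400,373))])[:,:,::-1])
E
```

```text
time: 8.7
eef_pos: [0.5762, 0.0168, 0.0906]
tcp_rot: [0.999, -0.034, 0.003, 0.0]
contact_force: [-9.8, 1.5, 32.9]
opening: 0.534
time: 9.03
eef_pos: [0.5935, 0.0154, 0.0932]
tcp_rot: [0.999, -0.035, 0.011, 0.0]
contact_force: [-2.0, 2.8, 28.2]
opening: 0.529
48704 [[104, 0], [125, 177], [434, 178], [461, 0], [444, 26], [146, 21], [151, 145], [127, 142]]
```

View pics/s5.png

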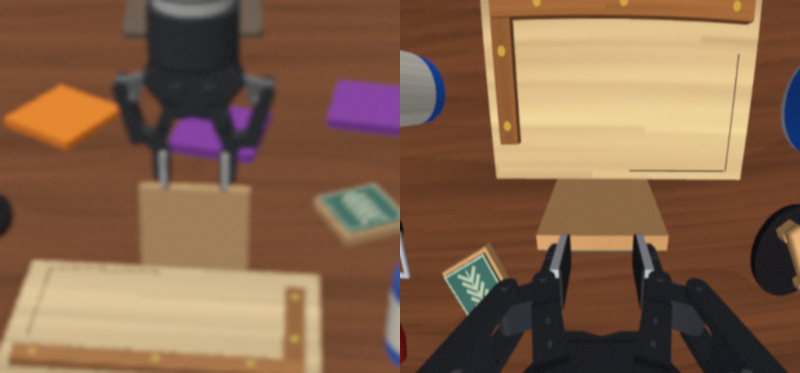

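The block stands at about 78°, and the fingertips have ridden onto its upper end face (28 N upward at wrist pixel (563,237)). I'll ease the pressure a little and keep dragging forward by friction.

```bash

python3 -m jog '{"travel":[[3,-0.2,1],[3,-0.2,0.7],[3,-0.2,0.5],[0,0,0]],"dr":[[0,0,0],[0,0,0],[0,0,0],[0,0,0]],"jaw":[120,120,120,120]}'
python3 w.py
python3 - <<'E'
from h import *
s=read_camera("scene")[130:270,190:340];w=read_camera("wrist")
cv2.imwrite("pics/s6.png",np.hstack([cv2.resize(s,(400,373),interpolation=2),cv2.resize(w[100:373,100:400],(400,373))])[:,:,::-1])
E
```

```text
time: 9.52
eef_pos: [0.6013, 0.0149, 0.0936]
tcp_rot: [0.999, -0.035, 0.01, 0.0]
contact_force: [-1.1, 1.6, 22.1]
opening: 0.534
47438 [[462, 0], [367, 0], [458, 5], [444, 37], [147, 33], [153, 155], [128, 150], [115, 28]]
```

View pics/s6.png

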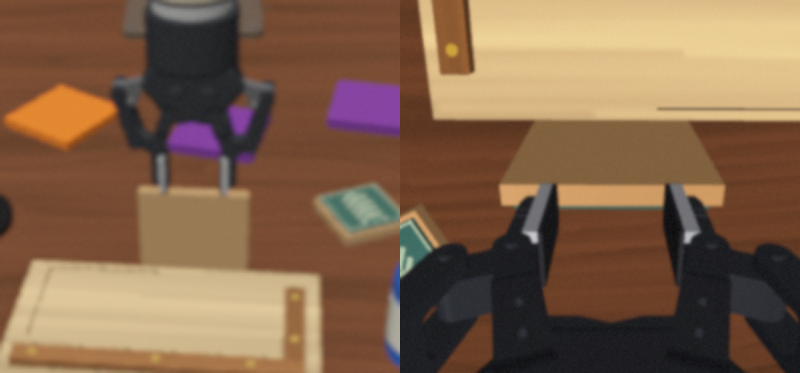

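```bash

python3 -m jog '{"travel":[[3,-0.2,0.5],[3,-0.2,0.3],[3,-0.2,0],[3,-0.2,0],[0,0,0]],"dr":[[0,0,0],[0,0,0],[0,0,0],[0,0,0],[0,0,0]],"jaw":[120,120,120,120,120]}'
python3 w.py
python3 -m jog '{"travel":[[4,-0.2,0],[4,-0.2,0],[4,-0.2,0],[0,0,0]],"dr":[[0,0,0],[0,0,0],[0,0,0],[0,0,0]],"jaw":[120,120,120,120]}'
python3 w.py
```

```text
time: 10.08
eef_pos: [0.612, 0.0141, 0.0937]
tcp_rot: [0.999, -0.035, 0.008, 0.0]
contact_force: [-1.5, 0.8, 21.3]
opening: 0.529
45316 [[456, 27], [443, 52], [149, 48], [158, 157], [152, 169], [130, 166], [109, 35], [128, 197]]
5315 [[104, 1], [108, 26], [127, 16], [458, 20], [459, 5]]
time: 10.47
eef_pos: [0.6243, 0.0132, 0.0927]
tcp_rot: [0.999, -0.035, 0.008, 0.001]
contact_force: [1.5, -0.2, 16.0]
opening: 0.533
43312 [[454, 52], [441, 70], [151, 66], [155, 184], [132, 183], [113, 60], [129, 209], [427, 212]]
5241 [[105, 21], [110, 42], [123, 35], [459, 30], [454, 23], [314, 17]]
```

```bash
python3 - <<'E'
from h import *
w=read_camera("wrist");cv2.imwrite("pics/w7.png",w[:,:,::-1])
h=cv2.cvtColor(w,cv2.COLOR_RGB2HSV)
for u in(215,260,300):print(u,[(r,*h[r,u].tolist()) for r in range(200,290,4)])
E
```

```text
215 [(200, 18, 101, 207), (204, 18, 100, 210), (208, 18, 100, 202), (212, 18, 101, 189), (216, 17, 137, 93), (220, 15, 126, 99), (224, 15, 130, 96), (228, 15, 134, 97), (232, 15, 125, 94), (236, 30, 15, 34), (240, 150, 9, 27), (244, 0, 0, 23), (248, 165, 43, 24), (252, 105, 22, 23), (256, 135, 23, 22), (260, 140, 35, 22), (264, 98, 46, 22), (268, 140, 35, 22), (272, 30, 11, 24), (276, 175, 57, 27), (280, 8, 130, 45), (284, 12, 163, 72), (288, 11, 161, 95)]
260 [(200, 18, 101, 206), (204, 18, 99, 208), (208, 18, 102, 216), (212, 18, 101, 201), (216, 18, 133, 92), (220, 16, 128, 96), (224, 16, 141, 92), (228, 15, 133, 96), (232, 16, 135, 102), (236, 15, 128, 205), (240, 15, 126, 209), (244, 16, 130, 204), (248, 15, 127, 205), (252, 47, 44, 116), (256, 20, 58, 88), (260, 10, 166, 103), (264, 11, 157, 101), (268, 12, 166, 103), (272, 10, 162, 104), (276, 12, 159, 104), (280, 11, 170, 102), (284, 11, 163, 105), (288, 12, 171, 97)]
300 [(200, 18, 102, 207), (204, 18, 100, 198), (208, 18, 98, 206), (212, 18, 102, 202), (216, 15, 137, 95), (220, 16, 137, 95), (224, 15, 128, 96), (228, 16, 134, 95), (232, 17, 142, 90), (236, 13, 74, 31), (240, 0, 32, 24), (244, 38, 43, 24), (248, 165, 21, 24), (252, 45, 39, 13), (256, 113, 64, 16), (260, 96, 64, 20), (264, 120, 64, 20), (268, 137, 99, 18), (272, 8, 57, 18), (276, 12, 117, 37), (280, 9, 148, 62), (284, 11, 148, 88), (288, 10, 164, 98)]
```

The end strip stays at rows 236–250, so the block is moving with the fingers and is now past vertical. Carrying on.

```bash

python3 -m jog '{"travel":[[4,-0.2,0],[4,-0.2,0],[4,-0.2,0],[4,-0.2,0],[0,0,0]],"dr":[[0,0,0],[0,0,0],[0,0,0],[0,0,0],[0,0,0]],"jaw":[120,120,120,120,120]}'
python3 - <<'E'
from h import *
w=read_camera("wrist");cv2.imwrite("pics/w8.png",w[:,:,::-1]);s=read_camera("scene")[130:270,190:340]
h=cv2.cvtColor(w,cv2.COLOR_RGB2HSV)
print([(r,*h[r,260].tolist()) for r in range(140,290,6)])
cv2.imwrite("pics/s8.png",np.hstack([cv2.resize(s,(400,373),interpolation=2),cv2.resize(w[:373],(400,373))])[:,:,::-1])
E
```

```text
time: 10.98
eef_pos: [0.6378, 0.0124, 0.0891]
tcp_rot: [0.999, -0.035, 0.005, 0.001]
contact_force: [1.3, -0.0, 6.7]
opening: 0.531
[(140, 18, 101, 214), (146, 19, 100, 207), (152, 18, 101, 213), (158, 18, 99, 217), (164, 19, 99, 222), (170, 19, 96, 225), (176, 19, 96, 226), (182, 18, 100, 215), (188, 18, 101, 213), (194, 18, 102, 217), (200, 18, 99, 213), (206, 18, 98, 210), (212, 18, 103, 206), (218, 17, 102, 203), (224, 18, 99, 211), (230, 17, 114, 116), (236, 15, 118, 219), (242, 15, 115, 219), (248, 16, 118, 218), (254, 86, 88, 116), (260, 11, 160, 105), (266, 11, 165, 96), (272, 10, 162, 104), (278, 10, 163, 100), (284, 12, 168, 105)]
```

```bash

python3 -m jog '{"travel":[[4,-0.2,0],[4,-0.2,0],[4,-0.2,0],[4,-0.2,0],[0,0,0]],"dr":[[0,0,0],[0,0,0],[0,0,0],[0,0,0],[0,0,0]],"jaw":[120,120,120,120,120]}'
python3 - <<'E'
from h import *
w=read_camera("wrist");cv2.imwrite("pics/w8.png",w[:,:,::-1]);s=read_camera("scene")[130:270,190:340]
cv2.imwrite("pics/s8.png",np.hstack([cv2.resize(s,(400,373),interpolation=2),cv2.resize(w[:373],(400,373))])[:,:,::-1])
E
```

```text
time: 11.5
eef_pos: [0.6496, 0.0125, 0.0852]
tcp_rot: [0.999, -0.034, -0.001, -0.0]
contact_force: [-0.1, -0.7, 0.2]
opening: 0.527
```

View pics/s8.png

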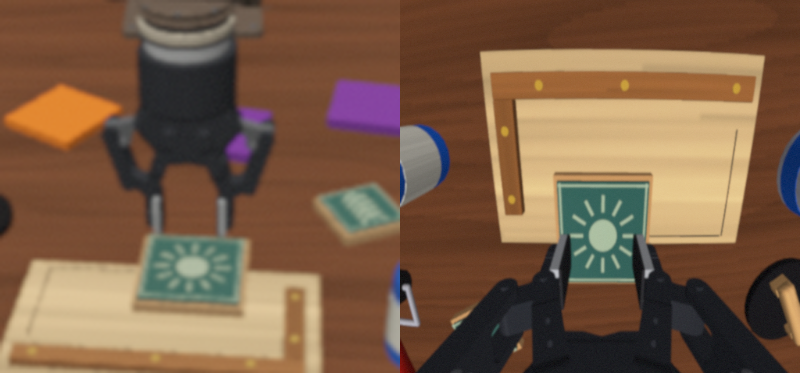

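The flip worked: the scene crop shows the carved green sun face up at about (192,268), square on the board with its near side overhanging. Retreating behind it and measuring with the wrist camera.

```bash

python3 -m jog '{"travel":[[0,0,10],[-30,2,0],[-35,2,0],[-30,2,0],[0,0,0]],"dr":[[0,0,0],[0,0,0],[0,0,0],[0,0,0],[0,0,0]],"jaw":[120,120,120,120,120]}'
cat > b.py <<'E'
from h import *
np.set_printoptions(precision=4,suppress=True)
import sys,time
T=np.array([.6861,-.0076]);th=-.0652;R=np.array([[np.cos(th),-np.sin(th)],[np.sin(th),np.cos(th)]])
cam=sys.argv[1];s=get_state();e=(s["eef_pos"],s["tcp_rot"])
w=read_camera(cam);cv2.imwrite(f"pics/b_{cam}_{s['time']:.1f}.png",w[:,:,::-1])
h=cv2.cvtColor(w,cv2.COLOR_RGB2HSV)
m=cv2.inRange(h,(65,60,40),(95,255,200));m=cv2.morphologyEx(m,cv2.MORPH_CLOSE,np.ones((9,9)))
for c in cv2.findContours(m,0,1)[0]:
    if cv2.contourArea(c)<300: continue
    r=cv2.approxPolyDP(cv2.convexHull(c),6,True)[:,0]
    P=np.array([at(cam,p,.032,e) for p in r]);Q=(P-T)@R
    print("corners px",r.tolist());print("board frame",Q,"mean",Q.mean(0))
    a=cv2.minAreaRect((Q*1e4).astype(np.float32));print("rect centre",np.array(a[0])/1e4,"size",np.array(a[1])/1e4,"ang",a[2])
E
python3 b.py wrist
```

```text
time: 12.02
eef_pos: [0.5478, 0.0198, 0.0942]
tcp_rot: [0.999, -0.034, -0.004, -0.0]
contact_force: [0.5, 0.4, -0.6]
opening: 0.53
corners px [[98, 209], [132, 259], [87, 278], [52, 232]]
board frame [[-0.143   0.1488]
 [-0.1899  0.1278]
 [-0.2106  0.1733]
 [-0.1645  0.1945]] mean [-0.177   0.1611]
rect centre [-0.1769  0.1611] size [0.0513 0.0505] ang 24.55101203918457
corners px [[319, 38], [312, 154], [207, 154], [201, 37]]
board frame [[-0.0201 -0.0223]
 [-0.0987 -0.0218]
 [-0.0986  0.0566]
 [-0.0193  0.0563]] mean [-0.0592  0.0172]
rect centre [-0.0591  0.0171] size [0.0786 0.0792] ang 89.79215240478516
```

```bash

python3 -m jog '{"travel":[[-5,0,-20],[0,0,-20],[0,0,-20],[0,0,-17],[0,0,0]],"dr":[[0,0,0],[0,0,0],[0,0,0],[0,0,0],[0,0,0]],"jaw":[120,120,120,120,120]}'
python3 -m jog '{"travel":[[6,-0.4,0],[6,-0.4,0],[6,-0.4,0],[5,-0.3,0],[0,0,0]],"dr":[[0,0,0],[0,0,0],[0,0,0],[0,0,0],[0,0,0]],"jaw":[120,120,120,120,120]}'
python3 -m jog '{"travel":[[5,-0.3,0],[5,-0.3,0],[5,-0.3,0],[5,-0.3,0],[0,0,0]],"dr":[[0,0,0],[0,0,0],[0,0,0],[0,0,0],[0,0,0]],"jaw":[120,120,120,120,120]}'
python3 b.py wrist | grep -v "^ \["
```

```text
time: 12.48
eef_pos: [0.5483, 0.0186, 0.0166]
tcp_rot: [0.999, -0.034, -0.002, -0.0]
contact_force: [0.2, 0.6, -0.5]
opening: 0.529
time: 12.9
eef_pos: [0.575, 0.0166, 0.0209]
tcp_rot: [0.999, -0.034, 0.002, 0.0]
contact_force: [0.5, -0.8, 0.4]
opening: 0.53
time: 13.32
eef_pos: [0.5939, 0.0156, 0.0196]
tcp_rot: [0.999, -0.034, 0.001, 0.0]
contact_force: [-0.4, 0.3, -0.5]
opening: 0.528
corners px [[74, 325], [31, 364], [0, 337], [56, 306]]
board frame [[-0.1437  0.1321]
rect centre [-0.154   0.1578] size [0.0278 0.0568] ang 33.2414665222168
corners px [[357, 50], [341, 223], [175, 224], [158, 50]]
board frame [[ 0.0079 -0.0257]
rect centre [-0.033   0.0174] size [0.0861 0.0823] ang 89.96894073486328
```

```bash

python3 -m jog '{"travel":[[5,-0.3,-0.5],[5,-0.3,0],[5,-0.3,0],[5,-0.3,0],[0,0,0]],"dr":[[0,0,0],[0,0,0],[0,0,0],[0,0,0],[0,0,0]],"jaw":[120,120,120,120,120]}'
python3 -m jog '{"travel":[[3,-0.2,0],[2,-0.1,0],[0,0,0]],"dr":[[0,0,0],[0,0,0],[0,0,0]],"jaw":[120,120,120]}'
python3 -m jog '{"travel":[[2,-0.1,0],[0,0,0]],"dr":[[0,0,0],[0,0,0]],"jaw":[120,120]}'
```

```text
time: 13.78
eef_pos: [0.614, 0.0144, 0.0191]
tcp_rot: [0.999, -0.034, 0.001, 0.0]
contact_force: [-0.3, 0.7, 0.5]
opening: 0.534
time: 14.03
eef_pos: [0.618, 0.0142, 0.0189]
tcp_rot: [0.999, -0.034, 0.0, 0.0]
contact_force: [0.5, 0.4, 0.3]
opening: 0.526
time: 14.2
eef_pos: [0.6198, 0.0142, 0.0189]
tcp_rot: [0.999, -0.034, 0.0, 0.0]
contact_force: [-0.5, -0.6, -0.6]
opening: 0.53
```

```bash

python3 -m jog '{"travel":[[2,-0.1,0],[0,0,0]],"dr":[[0,0,0],[0,0,0]],"jaw":[120,120]}'
python3 -m jog '{"travel":[[1.5,-0.1,0],[0,0,0]],"dr":[[0,0,0],[0,0,0]],"jaw":[120,120]}'
python3 -m jog '{"travel":[[1.5,-0.1,0],[0,0,0]],"dr":[[0,0,0],[0,0,0]],"jaw":[120,120]}'
python3 b.py wrist | grep -v "^ \["
```

```text
time: 14.37
eef_pos: [0.6219, 0.014, 0.0189]
tcp_rot: [0.999, -0.034, 0.0, 0.0]
contact_force: [0.0, -0.2, 0.1]
opening: 0.532
time: 14.53
eef_pos: [0.6233, 0.014, 0.0189]
tcp_rot: [0.999, -0.034, 0.0, -0.0]
contact_force: [-0.3, -0.1, -0.4]
opening: 0.53
time: 14.7
eef_pos: [0.6245, 0.014, 0.0188]
tcp_rot: [0.999, -0.034, -0.0, -0.0]
contact_force: [-0.6, -0.1, 0.9]
opening: 0.53
corners px [[359, 50], [341, 225], [175, 225], [158, 50]]
board frame [[ 0.0383 -0.0258]
rect centre [-0.0027  0.0174] size [0.0862 0.0823] ang 89.83057403564453
```

```bash

python3 -m jog '{"travel":[[1.5,-0.1,0],[0,0,0]],"dr":[[0,0,0],[0,0,0]],"jaw":[120,120]}'
python3 -m jog '{"travel":[[1.5,-0.1,0],[0,0,0]],"dr":[[0,0,0],[0,0,0]],"jaw":[120,120]}'
```

```text
time: 14.92
eef_pos: [0.6246, 0.014, 0.0187]
tcp_rot: [0.999, -0.034, -0.002, -0.0]
contact_force: [-5.8, 0.2, 3.7]
opening: 0.527
time: 15.08
eef_pos: [0.6246, 0.014, 0.0187]
tcp_rot: [0.999, -0.034, -0.005, -0.0]
contact_force: [-10.1, 0.5, 7.9]
opening: 0.531
```

```bash

python3 -m jog '{"travel":[[-8,0.5,0],[-8,0.5,0],[0,0,35],[0,-20,25],[10,-38,0]],"dr":[[0,0,0],[0,0,0],[0,0,0],[0,0,0],[0,0,0]],"jaw":[120,120,120,255,255]}'
python3 -m jog '{"travel":[[20,-32,0],[25,0,0],[10,0,0],[0,0,0],[0,0,0]],"dr":[[0,0,0],[0,0,0],[0,0,0],[0,0,0],[0,0,0]],"jaw":[255,255,255,255,255]}'
```

```text
time: 15.5
eef_pos: [0.624, -0.0412, 0.0845]
tcp_rot: [0.999, -0.032, 0.005, 0.0]
contact_force: [2.0, -0.2, 0.8]
opening: 0.257
time: 15.92
eef_pos: [0.6763, -0.0754, 0.0784]
tcp_rot: [0.999, -0.034, -0.0, 0.0]
contact_force: [-0.3, 0.6, -0.2]
opening: -0.003
```

```bash

python3 -m jog '{"travel":[[0,0,-25],[0,0,-22],[0,0,-8],[0,0,0],[0,0,0]],"dr":[[0,0,0],[0,0,0],[0,0,0],[0,0,0],[0,0,0]],"jaw":[255,255,255,255,255]}'
python3 -m jog '{"travel":[[0.3,5,-1],[0.3,5,0],[0.3,5,0],[0.3,5,0],[0,0,0]],"dr":[[0,0,0],[0,0,0],[0,0,0],[0,0,0],[0,0,0]],"jaw":[255,255,255,255,255]}'
python3 -m jog '{"travel":[[0.3,5,0],[0.3,5,0],[0.3,5,0],[0,0,0]],"dr":[[0,0,0],[0,0,0],[0,0,0],[0,0,0]],"jaw":[255,255,255,255]}'
python3 b.py wrist; python3 b.py scene
```

```text
time: 16.33
eef_pos: [0.6758, -0.0748, 0.0235]
tcp_rot: [0.999, -0.034, -0.001, -0.0]
contact_force: [-0.6, 0.1, 0.9]
opening: -0.002
time: 16.75
eef_pos: [0.6782, -0.054, 0.0235]
tcp_rot: [0.999, -0.034, 0.0, -0.0]
contact_force: [-0.4, -0.9, 0.2]
opening: 0.001
time: 17.08
eef_pos: [0.6788, -0.0394, 0.023]
tcp_rot: [0.999, -0.034, 0.0, -0.0]
contact_force: [0.4, 0.4, -0.3]
opening: -0.004
corners px [[230, 175], [234, 245], [225, 276], [130, 309], [101, 307], [65, 177]]
board frame [[ 0.0395 -0.018 ]
 [ 0.0001 -0.0189]
 [-0.02   -0.0131]
 [-0.0446  0.0461]
 [-0.0436  0.0643]
 [ 0.0388  0.0674]] mean [-0.005   0.0213]
rect centre [-0.0022  0.0238] size [0.0838 0.0854] ang 1.1773120164871216
corners px [[248, 236], [280, 236], [279, 257], [244, 255]]
board frame [[-0.0317 -0.012 ]
 [-0.0369  0.0614]
 [ 0.0328  0.0625]
 [ 0.0322 -0.0129]] mean [-0.0009  0.0247]
rect centre [-0.0024  0.0251] size [0.0755 0.0697] ang 89.53376007080078
corners px [[58, 201], [0, 277], [0, 204]]
board frame [[-0.1405 -0.5322]
 [ 0.1297 -0.4961]
 [-0.1172 -0.6753]] mean [-0.0427 -0.5679]
rect centre [ 0.0056 -0.5818] size [0.2725 0.145 ] ang 9.25500202178955
corners px [[426, 57], [480, 102], [500, 170], [482, 193], [454, 176], [427, 143]]
board frame [[-1.7538  0.8457]
 [-0.9639  0.8463]
 [-0.3805  0.6782]
 [-0.2523  0.5805]
 [-0.3383  0.5399]
 [-0.5552  0.5264]] mean [-0.7073  0.6695]
rect centre [-0.9936  0.7487] size [0.2039 1.5192] ang 75.08242797851562
corners px [[364, 53], [371, 62], [359, 104]]
board frame [[-1.8705  0.504 ]
 [-1.6429  0.5121]
 [-0.9308  0.3537]] mean [-1.4814  0.4566]
rect centre [-1.3972  0.4506] size [0.044  0.9516] ang 80.91606140136719
corners px [[381, 0], [376, 33], [366, 35], [371, 0]]
board frame [[-4.7626  1.1099]
 [-2.5412  0.6868]
 [-2.4649  0.6005]
 [-4.7877  0.9912]] mean [-3.6391  0.8471]
rect centre [-3.6162  0.8556] size [0.1212 2.3554] ang 80.45365142822266
```

```bash

python3 -m jog '{"travel":[[0.3,5,-0.5],[0.3,5,0],[0.3,5,0],[0.3,5,0],[0,0,0]],"dr":[[0,0,0],[0,0,0],[0,0,0],[0,0,0],[0,0,0]],"jaw":[255,255,255,255,255]}'
python3 -m jog '{"travel":[[0.1,2.5,0],[0.1,2,0],[0,0,0]],"dr":[[0,0,0],[0,0,0],[0,0,0]],"jaw":[255,255,255]}'
python3 -m jog '{"travel":[[0.1,2,0],[0,0,0]],"dr":[[0,0,0],[0,0,0]],"jaw":[255,255]}'
python3 -m jog '{"travel":[[0.1,2,0],[0,0,0]],"dr":[[0,0,0],[0,0,0]],"jaw":[255,255]}'
```

```text
time: 17.6
eef_pos: [0.6801, -0.0192, 0.0225]
tcp_rot: [0.999, -0.034, 0.0, -0.0]
contact_force: [0.7, -0.2, 0.9]
opening: -0.001
time: 17.85
eef_pos: [0.6801, -0.0154, 0.0223]
tcp_rot: [0.999, -0.034, 0.0, -0.0]
contact_force: [-0.5, 0.1, 0.7]
opening: 0.005
time: 18.02
eef_pos: [0.6804, -0.0141, 0.0224]
tcp_rot: [0.999, -0.034, 0.0, 0.0]
contact_force: [1.2, -1.6, 1.2]
opening: -0.0
time: 18.18
eef_pos: [0.6807, -0.0138, 0.0225]
tcp_rot: [0.999, -0.034, 0.001, 0.002]
contact_force: [-0.1, -5.4, 0.3]
opening: 0.003
```

```bash

python3 -m jog '{"travel":[[0.1,2,0],[0,0,0]],"dr":[[0,0,0],[0,0,0]],"jaw":[255,255]}'
python3 -m jog '{"travel":[[0,-5,0],[0,-15,0],[0,-20,20],[0,0,35],[0,0,0]],"dr":[[0,0,0],[0,0,0],[0,0,0],[0,0,0],[0,0,0]],"jaw":[255,255,255,255,255]}'
python3 b.py wrist
python3 - <<'E'
from h import *
w=read_camera("wrist");t=read_camera("top")[100:230,180:340]
cv2.imwrite("pics/s9.png",np.hstack([cv2.resize(t,(300,244),interpolation=2),cv2.resize(w[:250],(500,244))])[:,:,::-1])
E
```

```text
time: 18.35
eef_pos: [0.6807, -0.0136, 0.0226]
tcp_rot: [0.999, -0.034, 0.0, 0.003]
contact_force: [-0.1, -11.5, 1.0]
opening: -0.0
time: 18.77
eef_pos: [0.6843, -0.0519, 0.0842]
tcp_rot: [0.999, -0.035, 0.005, 0.0]
contact_force: [1.2, -0.7, 3.4]
opening: -0.003
corners px [[69, 341], [40, 366], [27, 354]]
board frame [[-0.1322  0.1371]
 [-0.169   0.179 ]
 [-0.1532  0.1884]] mean [-0.1515  0.1682]
rect centre [-0.1438  0.164 ] size [0.018  0.0558] ang 41.210975646972656
corners px [[187, 163], [195, 262], [97, 261], [78, 164]]
board frame [[ 0.0389  0.0069]
 [-0.0431  0.0074]
 [-0.0429  0.0896]
 [ 0.039   0.0885]] mean [-0.002   0.0481]
rect centre [-0.002   0.0482] size [0.0826 0.0819] ang 89.88693237304688
```

View pics/s9.png

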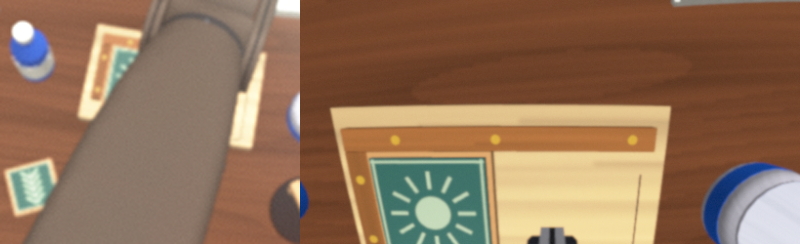

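The wrist view shows the block in the corner, tight against the back strip and the side strip. I'll nudge the near side once more toward the back strip, in case the sideways push loosened it.

```bash

python3 -m jog '{"travel":[[-30,10,0],[-30,25,0],[-25,30,0],[0,37,0],[0,0,0]],"dr":[[0,0,0],[0,0,0],[0,0,0],[0,0,0],[0,0,0]],"jaw":[255,255,255,255,255]}'
python3 -m jog '{"travel":[[0,0,-30],[0,0,-25],[0,0,-7],[0,0,0],[0,0,0]],"dr":[[0,0,0],[0,0,0],[0,0,0],[0,0,0],[0,0,0]],"jaw":[255,255,255,255,255]}'
```

```text
time: 19.33
eef_pos: [0.5913, 0.0576, 0.0745]
tcp_rot: [0.999, -0.032, -0.003, -0.001]
contact_force: [-0.6, -0.2, -0.2]
opening: 0.001
time: 19.75
eef_pos: [0.5949, 0.0521, 0.0146]
tcp_rot: [0.999, -0.034, -0.001, -0.0]
contact_force: [0.0, 0.4, 1.8]
opening: -0.0
```

```bash

python3 -m jog '{"travel":[[0,0,8],[5,-0.3,0],[6,-0.4,0],[6,-0.4,0],[5,-0.3,0]],"dr":[[0,0,0],[0,0,0],[0,0,0],[0,0,0],[0,0,0]],"jaw":[255,255,255,255,255]}'
python3 -m jog '{"travel":[[3,-0.2,0],[3,-0.2,0],[2,-0.1,0],[0,0,0]],"dr":[[0,0,0],[0,0,0],[0,0,0],[0,0,0]],"jaw":[255,255,255,255]}'
python3 -m jog '{"travel":[[2,-0.1,0],[0,0,0]],"dr":[[0,0,0],[0,0,0]],"jaw":[255,255]}'
python3 -m jog '{"travel":[[1.5,-0.1,0],[0,0,0]],"dr":[[0,0,0],[0,0,0]],"jaw":[255,255]}'
```

```text
time: 20.17
eef_pos: [0.619, 0.0505, 0.0244]
tcp_rot: [0.999, -0.034, 0.001, 0.0]
contact_force: [-0.2, 0.2, 0.6]
opening: 0.002
time: 20.5
eef_pos: [0.6257, 0.0502, 0.0232]
tcp_rot: [0.999, -0.034, -0.0, -0.0]
contact_force: [0.1, 0.1, -0.2]
opening: -0.002
time: 20.67
eef_pos: [0.6272, 0.0502, 0.0231]
tcp_rot: [0.999, -0.034, -0.0, -0.0]
contact_force: [0.1, -0.0, -0.3]
opening: -0.006
time: 20.83
eef_pos: [0.6274, 0.0502, 0.023]
tcp_rot: [0.999, -0.034, -0.002, -0.0]
contact_force: [-5.2, -0.2, 3.2]
opening: 0.002
```

```bash

python3 -m jog '{"travel":[[1,0,0],[0,0,0]],"dr":[[0,0,0],[0,0,0]],"jaw":[255,255]}'
python3 -m jog '{"travel":[[-5,0.3,0],[-12,0.8,0],[-15,1,5],[0,0,30],[0,0,40]],"dr":[[0,0,0],[0,0,0],[0,0,0],[0,0,0],[0,0,0]],"jaw":[255,255,255,255,255]}'
python3 -m jog '{"travel":[[-20,-35,40],[-20,-40,30],[0,-41,20],[0,-41,0],[0,-41,0]],"dr":[[0,0,0],[0,0,0],[0,0,0],[0,0,0],[0,0,0]],"jaw":[255,255,255,255,255]}'
python3 -m jog '{"travel":[[0,-41,0],[0,-41,0],[0,-41,0],[0,0,0]],"dr":[[0,0,0],[0,0,0],[0,0,0],[0,0,0]],"jaw":[255,255,255,255]}'
python3 b.py top | head -60 | grep -A6 "rect\|px" | head -30
python3 - <<'E'
from h import *
t=read_camera("top");s=read_camera("scene")[150:300,150:410]
cv2.imwrite("pics/s10.png",np.hstack([cv2.resize(t[90:235,165:345],(420,338),interpolation=2),cv2.resize(s,(380,338))])[:,:,::-1])
a=cv2.imread("pics/top0.png")[:,:,::-1].astype(int);d=(abs(t.astype(int)-a).max(2)>60).astype(np.uint8)
for c in cv2.findContours(d,0,1)[0]:
  if cv2.contourArea(c)>25: print("changed",cv2.boundingRect(c))
E
```

```text
time: 21.0
eef_pos: [0.6274, 0.0502, 0.0229]
tcp_rot: [0.999, -0.034, -0.004, 0.0]
contact_force: [-6.6, -0.0, 5.3]
opening: -0.0
time: 21.42
eef_pos: [0.5941, 0.0525, 0.0945]
tcp_rot: [0.999, -0.034, -0.004, -0.0]
contact_force: [0.5, 0.4, 0.6]
opening: -0.002
time: 21.83
eef_pos: [0.5691, -0.1258, 0.1721]
tcp_rot: [0.999, -0.034, 0.004, 0.001]
contact_force: [1.0, 0.1, -1.0]
opening: -0.001
time: 22.17
eef_pos: [0.5678, -0.2543, 0.1699]
tcp_rot: [0.999, -0.037, 0.002, 0.003]
contact_force: [-0.7, 1.0, 0.9]
opening: 0.006
corners px [[41, 246], [22, 335], [0, 336], [0, 258], [24, 244]]
board frame [[-0.3881  0.5518]
 [-0.6106  0.5335]
 [-0.6237  0.5885]
 [-0.4381  0.6507]
 [-0.3913  0.5985]] mean [-0.4903  0.5846]
rect centre [-0.5075  0.5935] size [0.2324 0.1026] ang 4.699159145355225
corners px [[511, 146], [511, 246], [466, 245], [457, 170], [472, 145]]
board frame [[ 0.1119 -0.6642]
 [-0.1705 -0.6702]
 [-0.1885 -0.5503]
 [ 0.0136 -0.5151]
 [ 0.0946 -0.5535]] mean [-0.0278 -0.5907]
rect centre [-0.0387 -0.5918] size [0.2979 0.1511] ang 1.2132568359375
changed (200, 350, 15, 26)
changed (107, 350, 86, 34)
changed (221, 330, 171, 54)
changed (218, 330, 20, 12)
changed (206, 322, 37, 7)
changed (283, 257, 53, 54)
changed (262, 228, 58, 75)
changed (376, 208, 13, 44)
changed (337, 200, 16, 26)
changed (237, 176, 44, 43)
changed (433, 169, 9, 9)
changed (356, 160, 10, 15)
changed (453, 143, 11, 21)
changed (237, 127, 33, 32)
changed (403, 108, 11, 5)
```

View pics/s10.png

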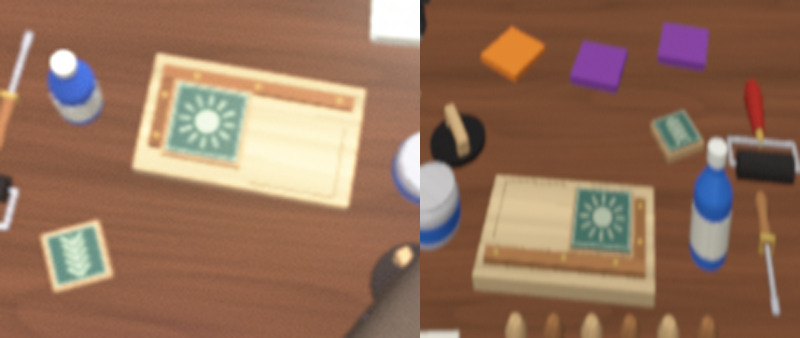

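Both views show the block green face up and snug in the corner: top crop about (207,122), scene crop about (602,217). Everything else is where it was, and the remaining picture differences lie along the arm. Handing in.

```bash
python3 b.py top | grep rect; python3 -c "
from plant import *
print(sign_off())"
```

```text
rect centre [-0.5075  0.5935] size [0.2324 0.1026] ang 4.699159145355225
rect centre [-0.0389 -0.5905] size [0.2983 0.1538] ang 1.2132568359375
the job is handed in; nothing more can be done
None
```

The block was flipped onto the board, green face up, and pushed into the corner against both strips. I handed the job in at about 22 s, with the arm clear of everything.

- **The flip:** I squared the block to the board with two half-open fingertips, pressed it against the front edge and raised them. At about 78° the fingertips slid up onto the block's end face, pressing down with up to 33 N as measured at the wrist. Friction from there carried the block the rest of the way over. It landed square, with about 30 mm of its near side out over the edge rather than the 18 mm expected.
- **Into the corner:** I pushed it to the back strip, then to the side strip, then nudged it against the back strip once more. Each push ended in a firm stop of about 7–11 N. Both back-strip stops came within about 1 mm of where I expected the finger to stop.
- **Last checks:** The final top and scene views show the sun motif up and the block flush in the corner, with the other items where they started.
    - **Position:** The last wrist-camera reading, taken before the final nudge, put the centre at (-2, +48) mm against the target (-6, +52). That 4 mm difference is about what I'd expect from that camera. I relied on the contact stops instead.
    - **Failed check:** The colour mask on the final top picture did not pick out the block, so there is no final position measured from that view.

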